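# Settle a flywheel on balancing rollers

### The arm

A 6-joint arm with a two-finger parallel gripper is mounted at the origin on a cart in front of the work surface, level with it; the furniture and walls round the work are solid. World frame = base frame: x ahead of the robot, y to its left, z up, the work surface at z = 0. Lengths are in m, angles in degrees, forces in N, time in s.
With the tool pointing down it reaches from about 0.425 to 0.95 m from the base axis. Payload 14.7 kg.
Tool frame: the origin (TCP) lies midway between the tips of the shut fingers; the grasp point (between the pads) lies 19 mm behind it; z points along the fingers, y is the line along which they close (so a half turn about z gives the same grasp; the last joint's range is limited). The gripper opens to 85 mm and grips with 20 to 120 N. Pads are 22 mm wide; open, the fingers measure 114 mm over their backs; the gripper's body (76 mm by 85 mm) begins 54 mm behind the grasp point. The pads swing forward as they close: fully open they stand 13 mm farther back than shut.
Start: joints at [71.413, 27.513, 91.461, -0, 61.026, -2.67], TCP at [0.178, 0.625, 0.231] pointing down, gripper open.
Joint ranges: [-157.49, 157.49], [-46.99, 117.5], [13.45, 153.17], [-89.5, 269.5], [5.16, 153.95], [-167.48, 167.48]. Speed limits (degrees/s): [108.29, 108.29, 136.94, 172.46, 172.46, 172.46].

### API

Orientations are given as [roll, pitch, yaw] about the fixed x, y, z axes, in that order (R = Rz(yaw) Ry(pitch) Rx(roll)).
In Python, from bench import * gives the robot as it stands. The module is installed in compiled form; this text tells all that it offers. Calls block until the motion is done:
- reach(position, orientation): joint-space move of the TCP to a pose.
- movel(position, speed=0.15, rot=None, stop_force=None): straight line of the TCP; rot=None keeps the orientation; speed is the mean speed in m/s. With stop_force (N) it stops when the force on the tool has changed by that much, and returns True; else False.
- set_joints(angles): joint-space move.
- grip(opening, squeeze=None): finger opening in m; squeeze is the grip in N (None keeps the last); returns when the fingers have stopped.
- hold(seconds).
- ik(position, orientation): joint angles nearest the present ones, or None.
- state(): the state.
- camera(name): name is "side" or "top" or "wrist"; returns (picture, depth): 420x560x3 uint8, red, green, blue; 420x560 float32, m along the optical axis (not along the pixel's ray), 0 where there is no reading.
- camera_params(name): a dict with "K" (3x3 intrinsics, pixels), "extrinsics" (4x4, takes a point from camera to world coordinates). Camera axes: x right, y down, z forward; pixel columns grow to the right and rows downward; lengths in m; the calibration is good to about 2 mm. A picture is of the moment at which its call begins: read the wrist's pose just before it. camera_params takes no time and is no camera call; for the wrist camera it gives the pose at the moment of the call.
A pose or a line that the arm cannot do raises Unreachable and nothing moves.
- finish_job(): hands the job in; it is judged then, once.
The state is a dict: "time": time; "qpos": joint angles; "joint_velocities": joint speeds; "effort": joint torques, N m; "eef_pos": TCP position; "tcp_rot": TCP orientation; "wrist_force": force on the tool from outside, world axes, zero at the start; "moment": the same for the moment, N m; "finger_gap": finger opening in m; "finger_force": force on a finger pad.
Only numpy, scipy, OpenCV 4.12 (cv2) and the standard library are available. Lean on these libraries where they do the work, as an engineer would, in place of code of your own. Each camera call takes 0.05 s, during which the arm holds its last target. There are 200 camera calls.

### The job

Take the shaker flywheel out of its leaning cradle and set it gently on the balancing stand, its shaft lying on both pairs of rollers and its disc midway between them. Let go while the counterweight is still above the shaft, so that the wheel turns by itself until the counterweight hangs straight down; if the stiff rollers hold it, start it with a slight turn and let go again. Leave it at rest there, and do not disturb the stain bottle, the petri dish or the bench timer.

Things in the scene. Friction and masses are not known exactly. Their poses are not given: they have to be found in the camera images.
- flywheel: Aluminium disc, diameter 150, 16 thick, on a steel shaft of diameter 16, 170 long; 0.8 kg in all. Origin at the disc's centre; x along the shaft. Both faces are free for a grasp across the 16 mm from radius 42 to the rim (bolt heads 1 proud at radius 56). In the cradle its z axis points along the disc to the top of the rim, 25 degrees off vertical; draw it out that way.
- heavy_side (a point): Centre of the counterweight: two dark steel blocks, 40 wide, 23 radially, 14 thick, one on each face, clamped to the disc and turning with it. The point is in the disc's middle plane, 24.5 mm from the shaft axis; its x runs along the shaft, its z from the shaft out through the blocks (straight down = heavy side down). Starts within 0.3 rad of the top of the disc.
- cradle: Fixed grey cradle, base 150 x 130 x 12, origin at the centre of its underside. The disc stands on two flanged pegs and leans 25 degrees against two posts: its top leans to the cradle's -x, and the shaft's +x end points 25 degrees up over the cradle's +x. The posts stand 42 to 58 mm either side of the shaft and end 25 mm above it, measured along the disc.
- cradle_rest (a point): Centre of the flywheel's disc when it rests in the cradle, 100 mm above the worktop; axes as the cradle's.
- stand: Fixed balancing stand, base 160 x 110 x 12, origin at the centre of its underside; two aluminium uprights 112 tall. The shaft must lie along its x axis (either way round). Inside the uprights, 50 mm either side of the middle along x, are two pairs of rollers, diameter 32, 12 wide, axles along x, 36 apart in y, 109 above the worktop.
- stand_seat (a point): Centre of the disc when the shaft lies on all four rollers midway between the pairs: 125 mm above the worktop; axes as the stand's. The bearings are slightly stiff: they hold the flywheel still while the counterweight is within about 0.1 to 0.22 rad of straight up or down (creeping a little); otherwise it swings and comes to rest in some 3 s.
- stain_red: Bystander: reagent bottle 40 mm in diameter, 88 mm tall, at the back of the worktop; origin at the centre of its underside.
- petri_dish: Bystander: closed petri dish 60 mm in diameter, 16 mm high; origin at the centre of its underside.
- bench_timer: Bystander: bench timer 62 x 62 x 19 mm; origin at the centre of its underside.

How it is judged (in metres and radians):
On the way, in this order (a step that is already met when the one before it is completed fails the run):
1. the flywheel is lifted out of the cradle (distance between flywheel and cradle_rest above 0.08 m), for 0.2 s.
2. on the rollers and untouched by the fingers, the flywheel turns by itself, the counterweight still far from the bottom (distance between flywheel and stand_seat below 0.02 m and contact force between flywheel and stand above 2 N and contact force between the fingers and flywheel below 0.1 N and angular speed of flywheel above 0.5 rad/s and angle between heavy_side's own z axis and vertical below 2.3 rad), for 0.08 s.
At the end, for the whole second after the job is handed in: The flywheel's shaft lies on the rollers along the stand (within 4 degrees), its disc midway between the roller pairs (centre within 15 mm of the seat), it is at rest, and the counterweight hangs straight down within 14 degrees (distance between flywheel and stand_seat below 0.015 m and angle between the x axis of flywheel and the x axis of stand, either way round below 0.07 rad and contact force between flywheel and stand above 2 N and angle between heavy_side's own z axis and vertical above 2.89 rad and angular speed of flywheel below 0.15 rad/s and linear speed of flywheel below 0.02 m/s); the robot touches nothing.
It fails at once if the flywheel is dropped onto or pressed hard against the stand (over 60 N) (contact force between flywheel and stand above 60 N).
It fails at once if a bystander (stain bottle, petri dish, bench timer) is moved by more than 20 mm (distance of any of stain_red, petri_dish, bench_timer from where it was at the start of the episode above 0.02 m).
It also fails if it takes over 58 s, if anything falls off the work surface, if the arm or the gripper's body presses on something with over 40 N, if the wrist force passes 120 N, or if a joint passes its speed limit or range.

## Working session

There is one attempt and no reset: what is moved stays moved. The work goes in short steps, each a Python script; the robot and the scene stay as the last script left them, time stands still between calls to the robot, and variables do not carry over. Pictures are saved under pics/ and viewed, at most 10 in all, crops included, and the job is handed in when it is done.

```bash
mkdir -p pics; python3 - <<'E'
from bench import *
import cv2,numpy as np
for n in ("top","side"):
    p,d=camera(n); np.savez(f"{n}.npz",p=p,d=d,**camera_params(n))
    cv2.imwrite(f"pics/{n}.png",cv2.resize(p[:,:,::-1],(784,588)))
    c=camera_params(n);print(n,c["K"].round(1).tolist(),c["extrinsics"].round(3).tolist())
print(state())
E
```

```text
top [[492.6, 0.0, 286.4], [0.0, 492.6, 208.4], [0.0, 0.0, 1.0]] [[-0.007, -0.995, 0.104, 0.542], [-1.0, 0.008, 0.001, 0.103], [-0.001, -0.104, -0.995, 1.209], [0.0, 0.0, 0.0, 1.0]]
side [[408.6, 0.0, 279.3], [0.0, 408.6, 208.0], [0.0, 0.0, 1.0]] [[-0.979, -0.104, 0.176, 0.486], [-0.203, 0.402, -0.893, 1.07], [0.022, -0.91, -0.415, 0.577], [0.0, 0.0, 0.0, 1.0]]
{'time': 0.1, 'qpos': array([ 7.14150917e+01,  2.75466187e+01,  9.14910886e+01,  1.47817199e-04,
        6.10257331e+01, -2.67050830e+00]), 'joint_velocities': array([-0.05008713, -0.08366675, -0.03652276, -0.00919985, -0.06410012,
        0.10807335]), 'effort': array([ 1.00256064e-03, -9.52250218e+01, -4.31043828e+01, -2.63693937e-04,
        5.17052933e-03,  9.24996903e-05]), 'eef_pos': array([0.1780952 , 0.62473414, 0.23072635]), 'tcp_rot': array([-1.79936635e+02, -3.08492910e-03,  1.64085527e+02]), 'wrist_force': array([ 0.32985775, -0.19614073,  0.39219334]), 'moment': array([0.01080738, 0.0005072 , 0.0378472 ]), 'finger_force': 0.0, 'finger_gap': 0.08516515462468116}
```

View pics/top.png

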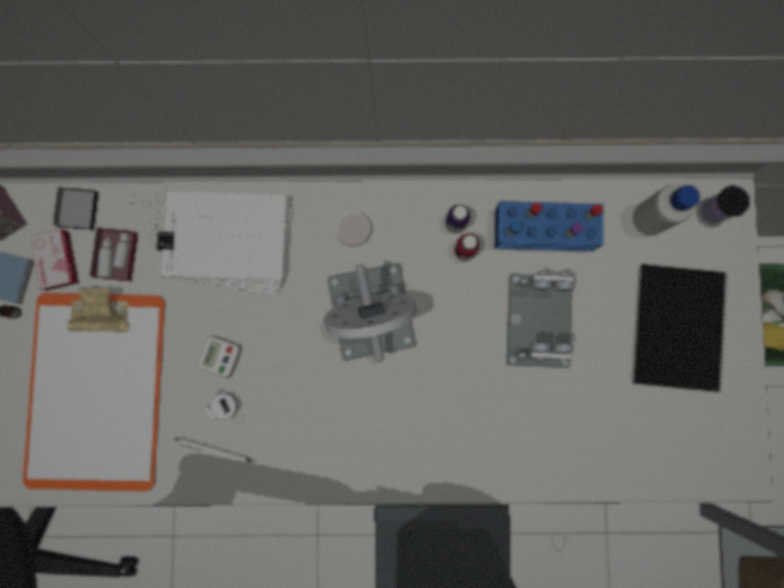

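View pics/side.png

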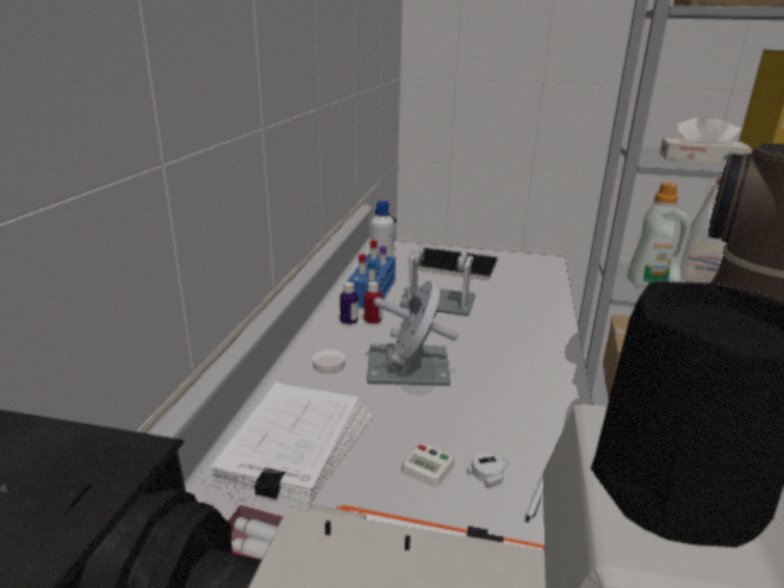

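The top view shows the cradle with the flywheel at about (371,312), the stand at (540,320), the red bottle at (467,245), the dish at (353,229) and the timer at (220,356). The side view shows the disc top leaning towards the robot. Next I'll enlarge the cradle and stand.

```bash
cat > h.py <<'E'
import numpy as np
from scipy.spatial.transform import Rotation as Ro
def cloud(p,d,K,X):
    v,u=np.mgrid[:420,:560]; 
    c=np.stack([(u-K[0,2])/K[0,0]*d,(v-K[1,2])/K[1,1]*d,d],-1)
    return c@X[:3,:3].T+X[:3,3]
def load(n):
    z=np.load(n+".npz"); return z["p"],z["d"],cloud(z["p"],z["d"],z["K"],z["extrinsics"])
E
python3 - <<'E'
from h import *; import cv2
p,d,P=load("top")
a=cv2.resize(p[180:265,225:310,::-1],(400,400),interpolation=cv2.INTER_CUBIC)
b=cv2.resize(p[185:270,350:435,::-1],(400,400),interpolation=cv2.INTER_CUBIC)
cv2.imwrite("pics/crop.png",np.hstack([a,b]))
x,y,z=P[...,0],P[...,1],P[...,2]
def box(m,n):
    pts=np.stack([x[m],y[m]],-1).astype(np.float32)
    r=cv2.minAreaRect(pts);print(n,m.sum(),r,z[m].mean())
v,u=np.mgrid[:420,:560]
print("table z",np.median(z[270:290,300:400]))
st=(u>355)&(u<420)&(v>188)&(v<268)&(z>.007)&(z<.018); box(st,"standbase")
hi=(u>350)&(u<425)&(v>185)&(v<268)&(z>.09); box(hi,"stand high"); print(z[hi].max())
cr=(u>225)&(u<305)&(v>180)&(v<262)&(z>.007)&(z<.018); box(cr,"cradlebase")
fl=(u>225)&(u<305)&(v>180)&(v<262)&(z>.13); box(fl,"disc top");print(z[fl].max())
for n,(a0,b0) in dict(red=(467,245),dish=(353,229)).items(): print(n,P[int(b0/1.4),int(a0/1.4)])
E
```

```text
table z -0.0001099100721279056
standbase 2175 ((0.6133663654327393, -0.1419435441493988), (0.13042418658733368, 0.1608680635690689), 82.86687469482422) 0.012022103881861472
stand high 666 ((0.6146949529647827, -0.03502422571182251), (0.1413230448961258, 0.27833935618400574), 0.9682155251502991) 0.16240989437882836
1.2093029740386594
cradlebase 1344 ((0.6317249536514282, 0.16667786240577698), (0.21168512105941772, 0.15084286034107208), 10.778484344482422) 0.011954736109224226
disc top 997 ((0.6223108172416687, 0.1395837515592575), (0.13032931089401245, 0.11993932723999023), 67.07089233398438) 0.1728854914190299
1.2093029740386594
red [ 0.73526049 -0.00425552  0.08889047]
dish [0.77905659 0.18736105 0.01708391]
```

View pics/crop.png

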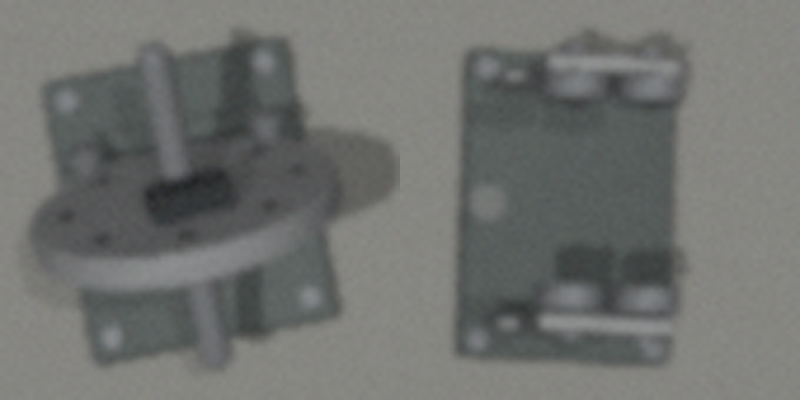

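The crop shows sharp base corners. The cradle's are at (43,86), (290,38), (340,315) and (97,363), and the stand's at (462,48), (680,52), (670,362) and (457,355). The counterweight is the dark block at (190,195), near the top of the disc.

```bash
python3 - <<'E'
from h import *; import cv2
p,d,P=load("top"); zz=np.load("top.npz");K=zz["K"];X=zz["extrinsics"]
def ray(u,v,h):
    r=X[:3,:3]@np.linalg.solve(K,[u,v,1]); return X[:3,3]+r*(h-X[2,3])/r[2]
f=85/400
def base(c,o,n):
    q=np.array([ray(o[0]+(a+.5)*f-.5,o[1]+(b+.5)*f-.5,.012) for a,b in c]); TL,TR,BR,BL=q[:,:2]
    ax=(TL+TR-BL-BR)/2; ay=(TL+BL-TR-BR)/2
    yaw=np.degrees([np.arctan2(ax[1],ax[0]),np.arctan2(-ay[0],ay[1])])
    print(n,q.mean(0),yaw,np.linalg.norm(ax),np.linalg.norm(ay)); return q.mean(0),yaw
base([(62,48),(280,52),(270,362),(57,355)],(350,185),"stand")
c,yaw=base([(43,86),(290,38),(340,315),(97,363)],(225,180),"cradle")
# disc: plane fit on points of front(+x) face in both views
pts=[]
for n in("top","side"):
    p,d,Q=load(n); Q=Q.reshape(-1,3); C=p.reshape(-1,3)
    m=(np.hypot(Q[:,0]-c[0],Q[:,1]-c[1])<.13)&(Q[:,2]>.03)&(Q[:,2]<.25)
    pts.append(np.c_[Q[m],C[m]])
t=np.radians(yaw.mean())
for i,q in enumerate(pts):
    Rf=Ro.from_euler('zy',[yaw.mean(),-25],degrees=True).as_matrix() # flywheel axes
    L=(q[:,:3]-[c[0],c[1],.1])@Rf; r=np.hypot(L[:,1],L[:,2])
    h,e=np.histogram(L[(r>42e-3)&(r<.07),0],bins=np.arange(-.05,.06,.004)); print(i,len(q),dict(zip((e[:-1]*1e3).round(),h)))
    np.save(f"L{i}.npy",np.c_[L,q[:,3:]])
E
```

```text
stand [ 0.61754063 -0.13621766  0.012     ] [-3.00988997 -1.89226822] 0.15986349121653526 0.11136887654921872
cradle [0.6337905  0.15484232 0.012     ] [10.42154088 10.6875451 ] 0.14641809938510783 0.12919581797561314
0 1994 {np.float64(-50.0): np.int64(0), np.float64(-46.0): np.int64(0), np.float64(-42.0): np.int64(0), np.float64(-38.0): np.int64(0), np.float64(-34.0): np.int64(0), np.float64(-30.0): np.int64(0), np.float64(-26.0): np.int64(0), np.float64(-22.0): np.int64(0), np.float64(-18.0): np.int64(0), np.float64(-14.0): np.int64(0), np.float64(-10.0): np.int64(0), np.float64(-6.0): np.int64(416), np.float64(-2.0): np.int64(224), np.float64(2.0): np.int64(28), np.float64(6.0): np.int64(20), np.float64(10.0): np.int64(10), np.float64(14.0): np.int64(0), np.float64(18.0): np.int64(0), np.float64(22.0): np.int64(0), np.float64(26.0): np.int64(0), np.float64(30.0): np.int64(0), np.float64(34.0): np.int64(0), np.float64(38.0): np.int64(0), np.float64(42.0): np.int64(0), np.float64(46.0): np.int64(0), np.float64(50.0): np.int64(0), np.float64(54.0): np.int64(0)}
1 1460 {np.float64(-50.0): np.int64(0), np.float64(-46.0): np.int64(0), np.float64(-42.0): np.int64(0), np.float64(-38.0): np.int64(2), np.float64(-34.0): np.int64(2), np.float64(-30.0): np.int64(33), np.float64(-26.0): np.int64(30), np.float64(-22.0): np.int64(2), np.float64(-18.0): np.int64(3), np.float64(-14.0): np.int64(4), np.float64(-10.0): np.int64(8), np.float64(-6.0): np.int64(280), np.float64(-2.0): np.int64(16), np.float64(2.0): np.int64(20), np.float64(6.0): np.int64(15), np.float64(10.0): np.int64(1), np.float64(14.0): np.int64(0), np.float64(18.0): np.int64(0), np.float64(22.0): np.int64(0), np.float64(26.0): np.int64(0), np.float64(30.0): np.int64(0), np.float64(34.0): np.int64(0), np.float64(38.0): np.int64(0), np.float64(42.0): np.int64(0), np.float64(46.0): np.int64(0), np.float64(50.0): np.int64(0), np.float64(54.0): np.int64(0)}
```

```bash
python3 - <<'E'
from h import *
from scipy.optimize import least_squares as LS
for i in (0,1):
    A=np.load(f"L{i}.npy");L=A[:,:3];r=np.hypot(L[:,1],L[:,2])
    m=(abs(L[:,0]+.003)<.005)&(r>.042)&(r<.066)
    s=LS(lambda k:k[0]+k[1]*L[m,1]+k[2]*L[m,2]-L[m,0],[0,0,0],loss='soft_l1',f_scale=1e-3).x
    print(i,"face x",s[0],"tilts deg",np.degrees(s[1:]))
    e=L[:,0]-s[0]-L[:,1:]@s[1:]
    # face silhouette: outer points by angle
    g=(abs(e)<.004)&(r<.09); th=np.arctan2(L[:,1],L[:,2]); R=[]
    for a in np.radians(np.arange(-180,180,6)):
        k=g&(abs((th-a+np.pi)%(2*np.pi)-np.pi)<np.radians(3))
        if k.sum()>2 and np.abs(a)<1.9:
            R.append(L[k][r[k].argmax(),1:])
    R=np.array(R)
    cc=LS(lambda k:np.hypot(R[:,0]-k[0],R[:,1]-k[1])-k[2],[0,0,.075],loss='soft_l1',f_scale=1e-3).x;print("circle",cc,len(R))
    blk=(e>.009)&(e<.018)&(r<.05)&(A[:,3:].max(1)<75); print("block",blk.sum(),L[blk].mean(0) if blk.any() else 0)
    sh=(e>.03)&(e<.075)&(r<.03); print("shaft",sh.sum(),np.median(L[sh],0))
E
```

```text
0 face x -0.0023428881896547064 tilts deg [ 0.76525423 -0.35886281]
circle [0.00050241 0.00831432 0.07357141] 37
block 96 [ 0.01055648 -0.00560407  0.03394483]
shaft 141 [ 0.05059054 -0.00022722  0.01126549]
1 face x -0.00437489169898907 tilts deg [ 0.62125586 -0.36762123]
circle [0.00390257 0.01107562 0.0724116 ] 31
block 47 [0.00844396 0.00341714 0.03608208]
shaft 110 [0.04855282 0.00547814 0.01271134]
```

```bash
cat >> h.py <<'E'
RL=Ro.from_euler('zy',[10.55,-25],degrees=True).as_matrix()
C=np.array([.6338,.1548,.1])+RL@[-.0108,.001,.006]
RF=Ro.from_euler('zy',[9.85,-25],degrees=True).as_matrix()
def tool(RF,s=1):  # tool axes from flywheel axes (grasp at rim top)
    y=s*RF[:,0]; z=-RF[:,2]; return np.c_[np.cross(y,z),y,z]
def rpy(R): return Ro.from_matrix(R).as_euler('xyz',degrees=True)
RS0=Ro.from_euler('z',-2.6,degrees=True).as_matrix()
S=np.array([.6175,-.1362,.125])
E
python3 - <<'E'
from h import *; from bench import *; import cv2
print("C",C, camera_params("wrist")["K"].round(0).tolist())
for s in(1,-1):
    for r in(.047,.16): print(s,ik(C+r*RF[:,2],rpy(tool(RF,s))))
    for a in(35,-35):
        RR=RS0@Ro.from_euler('x',a,degrees=True).as_matrix()
        for r in(.047,.15): print(s,a,r,ik(S+r*RR[:,2],rpy(tool(RR,s))))
s=1
q=[ik(C+.17*RF[:,2],rpy(tool(RF,s))) for s in(1,-1)]
s=[1,-1][int(np.argmin([1e9 if x is None else abs(x[5]) for x in q]))];print("s",s)
reach(C+.17*RF[:,2],rpy(tool(RF,s)))
c=camera_params("wrist");p,d=camera("wrist"); np.savez("wrist.npz",p=p,d=d,**c)
cv2.imwrite("pics/w1.png",p[:,:,::-1]); print(state()["time"],state()["eef_pos"],C+.17*RF[:,2])
T=np.linalg.inv(np.r_[np.c_[tool(RF,s),state()["eef_pos"]],[[0,0,0,1]]])@c["extrinsics"];print(T.round(3))
E
```

```text
C [0.62147569 0.15380569 0.10087335] [[307.0, 0.0, 278.0], [0.0, 307.0, 209.0], [0.0, 0.0, 1.0]]
1 [ 15.3922991   23.84176636 121.20640872 -31.19680165  12.5071232
  34.75021522]
1 [ 17.1054196   11.05824062 120.72686568 -16.99786281  25.16413272
  21.19993672]
1 35 0.047 [-34.23291064  40.38564943  88.43295509  30.5685083   73.79310039
 -46.30425907]
1 35 0.15 [-38.10559395  37.77594652  80.1326901   27.95557165  84.89187633
 -43.75958894]
1 -35 0.047 [  6.64467969  35.21366896  99.72604424 -41.27721344  59.1099059
  35.49768696]
1 -35 0.15 [ 11.79434659  30.5263214   94.07178341 -36.33851856  69.6498678
  31.74571357]
-1 [  15.3922991    23.84176636  121.20640872  -31.19680165   12.5071232
 -145.24978478]
-1 [  17.1054196    11.05824062  120.72686568  -16.99786281   25.16413272
 -158.80006328]
-1 35 0.047 [-34.23291064  40.38564943  88.43295509  30.5685083   73.79310039
 133.69574093]
-1 35 0.15 [-38.10559395  37.77594652  80.1326901   27.95557165  84.89187633
 136.24041106]
-1 -35 0.047 [   6.64467969   35.21366896   99.72604424  -41.27721344   59.1099059
 -144.50231304]
-1 -35 0.15 [  11.79434659   30.5263214    94.07178341  -36.33851856   69.6498678
 -148.25428643]
s 1
2.2833 [0.54967304 0.15449338 0.25490682] [0.54963059 0.15380569 0.25494567]
[[ 0.001 -0.947 -0.323  0.085]
 [ 1.     0.001 -0.    -0.001]
 [ 0.001 -0.323  0.947 -0.143]
 [ 0.     0.     0.     1.   ]]
```

View pics/w1.png

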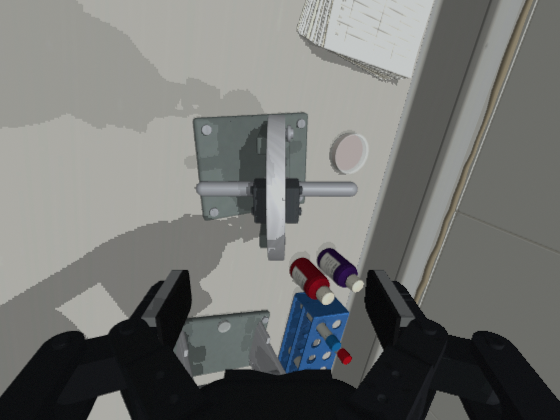

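The wrist view shows the disc edge-on and centred at column 277. The shaft is at row 188 and the block at about row 200, so the grasp is well aligned. Next I'll refine the position from depth, grasp and lift.

```bash
python3 - <<'E'
from h import *; from bench import *
p,d,P=load("wrist"); L=(P.reshape(-1,3)-C)@RF; g=p.reshape(-1,3).max(1); r=np.hypot(L[:,1],L[:,2])
rim=(abs(L[:,0])<.014)&(r>.07)&(r<.082)&(L[:,2]>.03)
print("rim",rim.sum(),np.percentile(L[rim,0],[3,50,97]),np.median(r[rim]))
from scipy.optimize import least_squares as LS
k=LS(lambda k:np.hypot(L[rim,1]-k[0],L[rim,2]-k[1])-.075,[0,0],loss='soft_l1',f_scale=1e-3).x;print("centre yz",k)
b=(abs(L[:,0])>.0095)&(abs(L[:,0])<.0215)&(r<.05)&(L[:,2]>.015)
print("block",b.sum(),L[b].mean(0),np.percentile(L[b,1],[3,97]), L[b][L[b,2].argmax()])
t=np.median(L[b&(abs(L[:,0])<.02)],0); q=L[b]; pf=np.polyfit(q[:,1]-k[0],q[:,2]-k[1],1); print("top face slope deg",np.degrees(np.arctan(pf[0])))
off=RF@[ (np.percentile(L[rim,0],3)+np.percentile(L[rim,0],97))/2,k[0],k[1]]
C2=C+off; print("C2",C2); np.save("C2.npy",C2)
grip(.06); movel(C2+.047*RF[:,2],speed=.1,rot=rpy(tool(RF)),stop_force=8)
s=state();print(s["time"],s["eef_pos"]-C2-.047*RF[:,2],s["wrist_force"])
grip(0.0,25); hold(.2); s=state();print(s["time"],s["finger_gap"],s["finger_force"],s["wrist_force"])
E
```

```text
rim 2556 [-0.01007494 -0.00274777  0.00465083] 0.07489439972294427
centre yz [ 0.00148026 -0.00047237]
block 958 [-0.00110613 -0.00285258  0.03317704] [-0.04207953  0.01649439] [0.01171206 0.0091033  0.04031717]
top face slope deg 5.7732490316399065
C2 [0.6190241  0.15480018 0.09920894]
4.0417 [6.70544431e-05 6.11923400e-05 2.92648688e-04] [-0.14935673  0.89852777 -1.30462089]
4.7083 0.016111390614435353 26.405269503593445 [-0.82968006 -0.78922277  6.01157557]
```

```bash
python3 - <<'E'
from h import *; from bench import *; import cv2
C2=np.load("C2.npy")
grip(0.0,110); hold(.2); s=state();print(s["finger_gap"],s["wrist_force"])
movel(C2+.177*RF[:,2],speed=.12); s=state();print(s["time"],s["finger_gap"],s["wrist_force"],s["moment"])
p,d=camera("top");np.savez("top2.npz",p=p,d=d,**camera_params("top"))
_,_,P=load("top"); L=(P-[S[0],S[1],0])@RS0
for zr in((.105,.118),(.119,.13)):
  m=(abs(L[...,0])<.1)&(abs(L[...,1])<.07)&(L[...,2]>zr[0])&(L[...,2]<zr[1])
  for sg in(1,-1):
    k=m&(sg*L[...,0]>0); q=L[k]; print(zr,sg,k.sum(),q.mean(0),np.percentile(q,[3,97],axis=0).round(4).tolist())
m=(abs(L[...,0])<.1)&(abs(L[...,1])<.08)&(abs(L[...,2]-.012)<.004); q=L[m]; print(np.percentile(q,[.5,99.5],axis=0))
E
```

```text
0.013831965447242316 [-2.21357489  0.69378792 10.16283282]
6.3583 0.013978820460082244 [ 1.68191606 -0.35494527 -8.82357502] [0.0171016  1.01651667 0.01738305]
(0.105, 0.118) 1 186 [ 0.05661289 -0.00036933  0.11226091] [[0.0414, -0.0336, 0.1071], [0.0673, 0.0307, 0.1177]]
(0.105, 0.118) -1 163 [-0.06138868  0.00082777  0.11233443] [[-0.0705, -0.0303, 0.1077], [-0.0458, 0.0321, 0.1175]]
(0.119, 0.13) 1 121 [ 0.04794725 -0.00045118  0.12327097] [[0.042, -0.0283, 0.1195], [0.0542, 0.0273, 0.127]]
(0.119, 0.13) -1 130 [-0.05171446 -0.00022788  0.12363104] [[-0.0576, -0.0296, 0.1197], [-0.046, 0.0279, 0.1279]]
[[-0.0808135  -0.05400996  0.00807946]
 [ 0.0764342   0.05418108  0.0159055 ]]
```

```bash
cat >> h.py <<'E'
S=S+RS0@[-.002,-.0003,0]
RR=RS0@Ro.from_euler('x',35,degrees=True).as_matrix()
E
python3 - <<'E'
from h import *; from bench import *; import cv2
UP=np.array([0,0,.1])
reach(S+UP+.047*RR[:,2],rpy(tool(RR))); hold(.3); s=state();print(s["time"],s["finger_gap"],s["wrist_force"],s["eef_pos"]-(S+UP+.047*RR[:,2]),s["tcp_rot"],rpy(tool(RR)))
c=camera_params("wrist");p,d=camera("wrist"); np.savez("wrist.npz",p=p,d=d,**c)
p2,d2=camera("top");np.savez("top3.npz",p=p2,d=d2,**camera_params("top"))
cv2.imwrite("pics/w2.png",np.hstack([cv2.resize(p[:,:,::-1],(400,300)),cv2.resize(p2[150:300,320:520,::-1],(400,300))]))
_,_,P=load("wrist"); L=(P.reshape(-1,3)-S-UP)@RR
r=np.hypot(L[:,1],L[:,2])
for sg in(1,-1):
    for a,b in((.03,.045),(.05,.065),(.066,.08)):
        m=(sg*L[:,0]>a)&(sg*L[:,0]<b)&(r<.03); q=L[m]; print(sg,a,m.sum(),q.mean(0).round(4), np.percentile(q[:,1],[5,95]).round(4),np.percentile(q[:,2],95).round(4)) if m.sum() else print(sg,a,0)
rim=(abs(L[:,0])<.014)&(r>.07)&(r<.08); print(np.percentile(L[rim,0],[3,97]))
E
```

```text
8.0583 0.01389878197526725 [-0.6212742  -0.35995063 -8.36552837] [0.00013784 0.00110906 0.00029507] [179.98202634 -34.96641374  87.50077141] [180.  -35.   87.4]
1 0.03 547 [0.0375 0.003  0.0044] [-0.0045  0.0083] 0.007
1 0.05 549 [0.0576 0.003  0.0044] [-0.0045  0.0083] 0.0071
1 0.066 486 [0.0726 0.0031 0.0045] [-0.0043  0.0083] 0.007
-1 0.03 546 [-0.0374  0.0027  0.004 ] [-0.005   0.0081] 0.0065
-1 0.05 544 [-0.0575  0.0026  0.0039] [-0.005   0.0081] 0.0065
-1 0.066 498 [-0.0729  0.0026  0.0039] [-0.0052  0.0081] 0.0065
[-0.00864239  0.00672165]
```

View pics/w2.png

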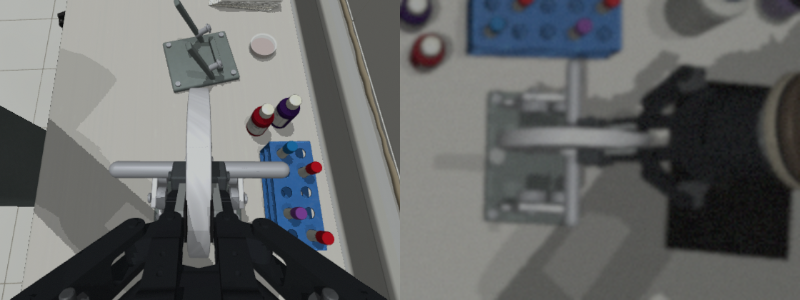

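The views show the shaft level, along the stand and held tight. The disc is above the middle of the stand. Next I'll lower it and let go.

```bash
python3 - <<'E'
from h import *; from bench import *; import cv2
T=S+.047*RR[:,2]; Z=np.array([0,0,1])
movel(T+.012*Z,speed=.08,rot=rpy(tool(RR))); hold(.3)
hit=movel(T-.006*Z,speed=.015,stop_force=4); s=state()
print(hit,s["time"],s["eef_pos"]-T,s["wrist_force"])
grip(.05); s=state(); print(s["time"],s["finger_gap"],s["finger_force"],s["wrist_force"])
p,d=camera("wrist"); hold(.6); p2,d=camera("wrist")
movel(T+.12*RR[:,2],speed=.12); hold(1)
c=camera_params("wrist");p3,d=camera("wrist"); np.savez("wrist.npz",p=p3,d=d,**c)
cv2.imwrite("pics/w3.png",np.hstack([cv2.resize(a[:,:,::-1],(266,200)) for a in(p,p2,p3)])); print(state()["time"])
E
```

```text
True 10.4583 [-5.25519566e-05 -3.39108695e-04  9.96872272e-04] [ 0.69788801 -3.66358819  2.88231467]
10.8917 0.049601319638735854 0.0 [ 0.57535219 -0.18088742 -0.12478536]
13.7917
```

View pics/w3.png

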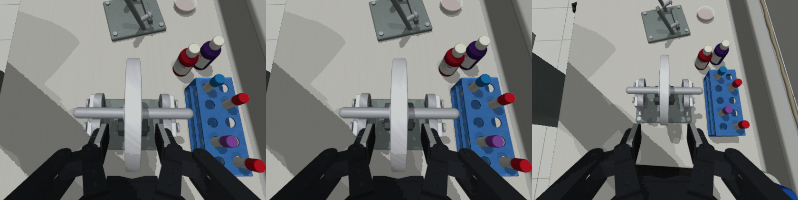

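In the third frame the block has gone from above the shaft. Next I'll look at the disc face from the side to check that it hangs down.

```bash
python3 - <<'E'
from h import *; from bench import *; import cv2
R2=RS0@Ro.from_euler('zx',[0,0]).as_matrix()
ok=None
for yaw in(-45,-35,-25):
  for tl in(45,38,52):
    R2=RS0@(Ro.from_euler('z',yaw,degrees=True)*Ro.from_euler('x',tl,degrees=True)).as_matrix()
    q=ik(S+.15*R2[:,2],rpy(tool(R2,-1)))
    if q is not None and ok is None: ok=(yaw,tl,R2); print(yaw,tl,q.round())
yaw,tl,R2=ok
reach(S+.15*R2[:,2],rpy(tool(R2,-1))); hold(.3)
c=camera_params("wrist");p,d=camera("wrist"); np.savez("wrist.npz",p=p,d=d,**c)
X=c["extrinsics"];w=X[:3,:3].T@(S-X[:3,3]); u=(c["K"]@w/w[2])[:2]; print("S px",u,state()["time"],state()["wrist_force"])
u=np.clip(u.astype(int),[100,75],[460,345])
cv2.imwrite("pics/w4.png",cv2.resize(p[u[1]-75:u[1]+75,u[0]-100:u[0]+100,::-1],(800,600),interpolation=cv2.INTER_CUBIC)); print("crop origin",u-[100,75])
_,_,P=load("wrist"); L=(P.reshape(-1,3)-S)@RS0; g=p.reshape(-1,3).max(1); r=np.hypot(L[:,1],L[:,2])
f=(abs(abs(L[:,0])-.008)<.004)&(r>.045)&(r<.07);print("face",f.sum(),np.median(L[f],0))
b=(L[:,0]<-.012)&(L[:,0]>-.026)&(r<.045)&(g<90)
print("dark",b.sum(),L[b].mean(0)); print(np.percentile(L[b],[5,95],axis=0).round(4))
E
```

```text
-45 45 [-52.  25. 115.  55.  59. 138.]
S px [276.22729879 193.29189306] 16.9167 [ 0.50079849  0.23381285 -0.23867355]
crop origin [176 118]
face 5495 [-0.0085881  -0.02742436  0.02136799]
dark 696 [-0.02032801 -0.01235305 -0.0194015 ]
[[-0.0247 -0.0239 -0.031 ]
 [-0.0133  0.0056 -0.0106]]
```

View pics/w4.png

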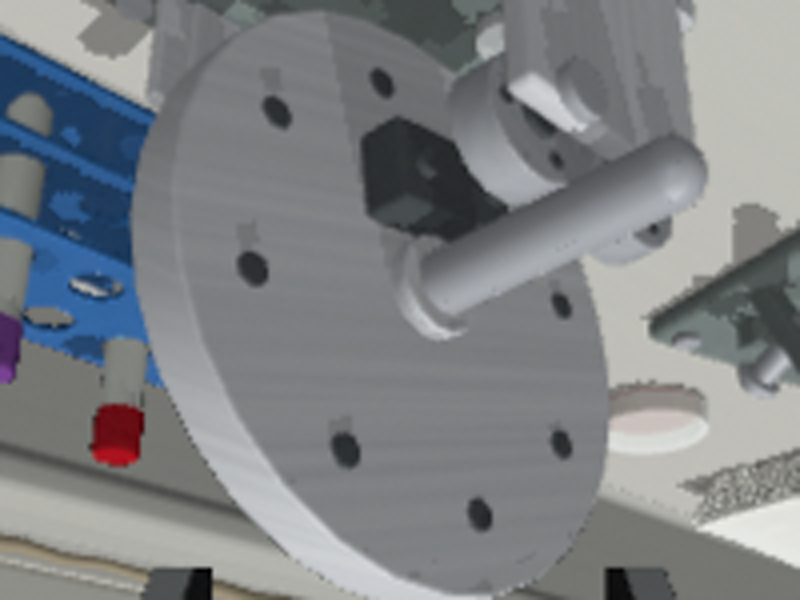

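The image is upside down. The block at (410,170) lies below the shaft, and the wheel is seated between the rollers. I'll get the exact angle from the block's faces.

```bash
python3 - <<'E'
from h import *
p,d,P=load("wrist"); Ls=(P-S)@RS0
n=np.cross(np.gradient(Ls,axis=1),np.gradient(Ls,axis=0)); n/=np.linalg.norm(n,axis=2)[...,None]+1e-12
L=Ls.reshape(-1,3);N=n.reshape(-1,3);g=p.reshape(-1,3).max(1); r=np.hypot(L[:,1],L[:,2])
sh=(L[:,0]<-.03)&(L[:,0]>-.08)&(r<.02);print("shaft top z",np.percentile(L[sh,2],98),"y edges",np.percentile(L[sh,1],[2,98]))
rim=(abs(L[:,0])<.006)&(r>.07)&(r<.08)
from scipy.optimize import least_squares as LS
k=LS(lambda k:np.hypot(L[rim,1]-k[0],L[rim,2]-k[1])-.075,[0,0],loss='soft_l1',f_scale=1e-3).x; print("centre",k)
b=(L[:,0]<-.010)&(L[:,0]>-.024)&(r<.046)&(g<100)&(L[:,2]<0)
# side faces: fit lines in yz, by normal direction
for nm,sel in(("inner",abs(N[:,2])>.8),("side",abs(N[:,1])>.8)):
    m=b&sel; q=L[m,1:]
    if m.sum()<15: print(nm,m.sum()); continue
    a,c=(q[:,0],q[:,1]) if nm=="inner" else (q[:,1],q[:,0])
    s=LS(lambda t:t[0]+t[1]*a-c,[0,0],loss='soft_l1',f_scale=5e-4).x
    print(nm,m.sum(),q.mean(0),"slope deg",np.degrees(np.arctan(s[1])), np.ptp(a))
E
```

```text
shaft top z 0.008252195921357041 y edges [-0.01814293  0.01694241]
centre [ 0.00025737 -0.00024633]
inner 145 [-0.01098244 -0.01277994] slope deg -8.088981847041012 0.03680758675898148
side 190 [-0.02061389 -0.01910025] slope deg 11.346682942442973 0.033384712706302944
```

```bash
cat > m.py <<'E'
from h import *; from bench import *
from scipy.optimize import least_squares as LS
def ang():
    c=camera_params("wrist"); Ps=[]
    p,d=camera("wrist"); Ls=(cloud(p,d,c["K"],c["extrinsics"])-S)@RS0
    n=np.cross(np.gradient(Ls,axis=1),np.gradient(Ls,axis=0)); n/=np.linalg.norm(n,axis=2)[...,None]+1e-12
    L=Ls.reshape(-1,3);N=n.reshape(-1,3);g=p.reshape(-1,3).max(1); r=np.hypot(L[:,1],L[:,2])
    b=(L[:,0]<-.011)&(L[:,0]>-.021)&(r<.046)&(g<100)&(L[:,2]<0); o=[]
    for i,j in((1,2),(2,1)):
        m=b&(abs(N[:,j])>.9); a,v=L[m,i],L[m,j]
        s=LS(lambda t:t[0]+t[1]*a-v,[0,0],loss='soft_l1',f_scale=5e-4).x; o+=[int(m.sum()),np.degrees(np.arctan(s[1])).round(1)]
    return o
E
python3 - <<'E'
from m import *
for i in range(4): print(state()["time"],ang()); hold(.8)
E
```

```text
16.9167 [90, np.float64(-8.0), 102, np.float64(10.0)]
17.7667 [102, np.float64(-7.7), 107, np.float64(9.6)]
18.6167 [95, np.float64(-7.8), 101, np.float64(10.1)]
19.4667 [100, np.float64(-7.7), 108, np.float64(12.9)]
```

```bash
python3 -c "
from bench import *
print(finish_job())"
```

```text
the job is handed in; nothing more can be done
None
```

I handed the job in at about 20 s of the 58 s. The flywheel sits on all four rollers at mid-stand, it swung round by itself after one release, and at the last look it was at rest with the counterweight about 8–10° from straight down (limit 14°). The judge's verdict was not returned.

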